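# Set the supply dial to the long scale line and switch the output on

## Robot

A 6-joint arm with a two-finger parallel gripper is mounted at the origin on a cart in front of the work surface, level with it; the furniture and walls round the work are solid. World frame = base frame: x ahead of the robot, y to its left, z up, the work surface at z = 0. Lengths are in mm, angles in degrees, forces in N, time in s.
With the tool pointing down it reaches from about 325 to 925 mm from the base axis. Payload 3.1 kg.
Tool frame: the origin (TCP) lies at the very end of the fingers, on their centre line; the grasp point (between the pads) lies grasp_offset behind it (grasp_offset is the distance from the TCP to the grasp point, in mm); z points along the fingers, y is the line along which they close (so a half turn about z gives the same grasp; the last joint's range is limited). The gripper opens to 85 mm and grips with 20 to 120 N. Pads are 22 mm wide; open, the fingers measure 114 mm over their backs; the gripper's body (76 mm by 85 mm) begins 54 mm behind the grasp point. The pads swing forward as they close: fully open they stand 13 mm farther back than shut.
Start: joints at [62.269, 12.427, 92.441, -0, 75.132, -6.429], TCP at [227.041, 582.316, 231.3] pointing down, gripper open.
Joint ranges: [-157.48, 157.48], [-44.54, 120.13], [17.64, 146.25], [-64.5, 244.5], [7.68, 150.69], [-147.95, 147.95]. Speed limits (degrees/s): [159.86, 159.86, 180, 180, 180, 180].

## Interface

Orientations are given as [roll, pitch, yaw] about the fixed x, y, z axes, in that order (R = Rz(yaw) Ry(pitch) Rx(roll)).
In Python, from station import * gives the robot as it stands. Calls block until the motion is done:
- goto(position, orientation): joint-space move of the TCP to a pose.
- move_l(position, attitude=None, speed=150): straight line of the TCP; attitude=None keeps the orientation; speed is the mean speed in mm/s.
- move_j(angles): joint-space move.
- grip(opening, squeeze=None): finger opening in mm; squeeze is the grip in N (None keeps the last); returns when the fingers have stopped.
- wait(seconds).
- solve_ik(position, orientation): joint angles nearest the present ones, or None.
- get_obs(): the state.
- get_image(name): name is "scene" or "top" or "wrist"; returns the picture (400x640x3 uint8, red, green, blue); there is no depth.
- get_calibration(name): a dict with "fx", "fy", "cx", "cy" (pixels), "D" ([k1, k2, p1, p2, k3] as OpenCV has them; the pictures are not rectified), "R" (3x3) and "t" (3): a world point X has camera coordinates R X + t; the wrist camera has in their place "mount" (4x4, takes a point from camera to tool coordinates, whose origin is the TCP and whose axes are the flange's). Camera axes: x right, y down, z forward; pixel columns grow to the right and rows downward; lengths in mm; the calibration is good to about 2 mm. A picture is of the moment at which its call begins: read the wrist's pose just before it. get_calibration takes no time and is no camera call.
A pose or a line that the arm cannot do raises Unreachable and nothing moves.
- sign_off(): hands the job in; it is judged then, once.
Trained networks look in the newest picture that a camera, given by its name, has taken for a name from the list of things; names that differ only in an ending like _2 or _b are one class to them, and where a whole thing is asked for, a point or a joint stands for the part that bears it (a point fixed in the world has none). Each returns a list of dicts, best first, with "score" (0 to 1); they miss things now and then, are a little off and sometimes report something else, mostly with a low value. They report only what shows in the picture. A call takes as long as a camera call.
- spot_in(name, camera): "extent" ([centre column, centre row, width, height] in pixels, round what is visible of it).
- regions_of(name, camera): "region" (400x640 bool, what is visible of it) and "extent" ([centre column, centre row, width, height] in pixels, round what is visible of it).
The state is a dict: "t": time; "joint_pos": joint angles; "qvel": joint speeds; "effort": joint torques, N m; "tcp_pos": TCP position; "ee_rot": TCP orientation; "wrist_force": force on the tool from outside, world axes, zero at the start; "moment": the same for the moment, N m; "grip_width": finger opening in mm; "grip_force": force on a finger pad.
Only numpy, scipy, OpenCV 4.12 (cv2) and the standard library are available. Lean on these libraries where they do the work, as an engineer would, in place of code of your own. Each camera call takes 0.05 s, during which the arm holds its last target. There are 200 camera calls.

## Task

Set up the bench supply: push the dial's upright grip round with a fingertip until the white index mark on the dial lines up with the one long line of the scale ring, and leave it there. Then, with the mark on the line and not before, press the round push button on the same console fully down and let it come up again. Push the grip gently and do not pinch it, and leave the loose things around the console where they lie.

Things in the scene. Friction and masses are not known exactly. Their poses are not given: they have to be found in the camera images.
- console: low grey box, 150 x 230 x 55 mm (x, y, z), fixed to the bench. Origin: centre of its underside, on the bench top; x points to its back, y to its left, z up. The dial's axis stands at (0, 40) mm and the button's at (0, -78) mm on its top.
- dial_center (a point): point on the dial's axis of rotation, on the flat top of the dial, 68 mm above the bench. The dial is a black disc, 100 mm in diameter and 10 mm thick with a bevelled rim.
- dial (a joint): turning angle of the dial in rad, counter-clockwise seen from above positive, stops at -2.4 and 2.4. At 0 the grip points to the console's back (+x) and the index mark to its front (-x). No spring: it stays where it is left; it needs about 0.1 N m to turn.
- dial_mark (a point): outer end of the white index mark (3 mm wide) at the dial's rim, 50 mm from the axis. The mark is diametrically opposite the grip. Axes turn with the dial: x points from the mark to the axis and on along the grip.
- target_line (a point): inner end of the long scale line, 50 mm from the dial's axis, on the scale ring: a flat aluminium ring round the dial, 140 mm in diameter, top 58 mm above the bench, with 23 short black lines (6 mm) and this single long one (17 mm long, 3 mm wide). The ring is fixed for the run. The line lies somewhere on the front half, always 0.6 to 2.3 rad counter-clockwise (seen from above) of the mark's first position. Its x axis points to the dial's axis.
- grip (a point): foot of the dial's grip, on the dial's top, 30 mm from the axis; x radially outward, y counter-clockwise, z up. The grip is an upright radial fin, 11 to 49 mm from the axis, 16 mm thick, 30 mm high (top 98 mm above the bench): two grey cheeks, left (dial_c1) and right (dial_c2), with a black web between. Pushing the right (clockwise) cheek turns the dial counter-clockwise.
- button (a joint): travel of the round grey push button, 0 up, 0.006 m fully down; a spring lifts it, full travel takes 5 N.
- button_top (a point): centre of the button's top face, 32 mm in diameter, on the right part of the console; pressed straight down. Up, it stands 77 mm above the bench, 10 mm proud of a black collar 48 mm in diameter.
- pot: loose white screw-top pot, 52 mm in diameter, 52 mm high, standing at the right of the console; leave alone. Origin: centre of its underside.
- driver: loose black screwdriver, 230 mm long, 28 mm high, lying at the left of the console; leave alone. Origin: centre of its underside.
- tweezers: loose steel tweezers, 121 mm long, 9 mm high, lying at the right of the console; leave alone. Origin: centre of the underside.
- heat_sink: loose finned heat sink, 50 x 60 x 32 mm, farther to the left; leave alone. Origin: centre of its underside.
- cutters: loose red-handled side cutters, 164 mm long, 15 mm high, farther to the right; leave alone. Origin: centre of the underside.

How it is judged (in metres and radians):
On the way, in this order (a step that is already met when the one before it is completed fails the run):
1. the index mark stands on the long line, at rest (horizontal distance between dial_mark and target_line below 0.0035 m and velocity of joint dial between -0.05 and 0.05 rad/s), for 0.3 s.
2. the button is pressed down at least 4.5 mm (value of joint button above 0.0045 m), for 0.1 s.
At the end, for the whole second after the job is handed in: The outer end of the index mark is within 3.5 mm (4 degrees) of the inner end of the long scale line, the dial is at rest, and the button, having been pressed at least 4.5 mm down after the dial was set, is up again (all of step 1 and value of joint button below 0.0015 m); the robot touches nothing.
It fails at once if the button was pressed (over 3 mm) while the mark was more than 4.5 mm off the line (value of joint button above 0.003 m and horizontal distance between dial_mark and target_line above 0.0045 m).
It fails at once if the grip was pinched (fingers on both cheeks at once) (contact force between the fingers and dial_c1 above 0.5 N and contact force between the fingers and dial_c2 above 0.5 N).
It fails at once if the grip was pushed with more than 20 N (contact force between anything else and dial_c1 above 20 N or contact force between anything else and dial_c2 above 20 N).
It fails at once if a loose thing beside the console was lifted or moved more than 20 mm (distance of any of pot, driver, tweezers, heat_sink, cutters from where it was at the start of the episode above 0.02 m).
It also fails if it takes over 48 s, if anything falls off the work surface, if the arm or the gripper's body presses on something with over 40 N, if the wrist force passes 120 N, or if a joint passes its speed limit or range.

## Working session

There is one attempt and no reset: what is moved stays moved. The work goes in short steps, each a Python script; the robot and the scene stay as the last script left them, time stands still between calls to the robot, and variables do not carry over. Pictures are saved under pics/ and viewed, at most 10 in all, crops included, and the job is handed in when it is done.

```bash
mkdir -p pics; ls
python3 - <<'E'
from station import *
import cv2,numpy as np
ims=[]
for n in("scene","top"):
    im=get_image(n); cv2.imwrite(f"pics/{n}0.png",im[:,:,::-1])
    for k in("console","dial_center","button_top","target_line","dial_mark","grip","pot"):
        try: print(n,k,[(np.round(d["extent"]),round(d["score"],2)) for d in spot_in(k,n)[:2]])
        except Exception as e: print(n,k,e)
    c=get_calibration(n); print({k:np.round(v,3).tolist() for k,v in c.items()})
print(get_calibration("wrist")); o=get_obs(); print(o)
E
```

```text
pics
scene console [(array([308., 228., 106.,  78.]), 0.86), (array([246., 209.,  20.,  13.]), 0.42)]
scene dial_center [(array([297., 205.,  41.,  25.]), 0.61)]
scene button_top [(array([325., 225.,  14.,   8.]), 0.65), (array([254., 192.,  27.,  22.]), 0.49)]
scene target_line [(array([295., 208.,  53.,  30.]), 0.8)]
scene dial_mark [(array([295., 206.,  38.,  23.]), 0.63)]
scene grip [(array([295., 207.,  39.,  26.]), 0.84)]
scene pot [(array([366., 255.,  30.,  34.]), 0.7)]
{'fx': 379.403, 'fy': 379.403, 'cx': 320.946, 'cy': 204.519, 'D': [-0.074, 0.0, 0.0, 0.0, 0.0], 'R': [[0.689, -0.725, -0.005], [-0.36, -0.336, -0.87], [0.629, 0.601, -0.492]], 't': [-378.488, 229.243, 652.38]}
top console [(array([313., 211., 105.,  74.]), 0.75)]
top dial_center [(array([297., 207.,  38.,  40.]), 0.66)]
top button_top [(array([346., 213.,  12.,   8.]), 0.5)]
top target_line [(array([298., 208.,  60.,  57.]), 0.93)]
top dial_mark [(array([298., 204.,  40.,  39.]), 0.94), (array([414., 235.,  25.,  59.]), 0.22)]
top grip [(array([297., 207.,  40.,  40.]), 0.7)]
top pot [(array([384., 206.,  24.,
[... 729 characters left out ...]
         1.00000000e+00]])}
{'t': 0.8, 'joint_pos': array([ 6.22720627e+01,  1.24246887e+01,  9.24388010e+01, -1.33673679e-03,
        7.51309326e+01, -6.42914552e+00]), 'qvel': array([-0.01397066,  0.01572401,  0.12773077,  0.01769235, -0.0831591 ,
       -0.0035541 ]), 'effort': array([ 4.35129259e-04, -3.96833146e+01, -3.04233634e+01, -1.71255747e-04,
        4.56704392e-04, -1.09979388e-05]), 'tcp_pos': array([227.02923977, 582.3494642 , 231.35041817]), 'ee_rot': array([1.79994602e+02, 1.90844470e-03, 1.58701551e+02]), 'wrist_force': array([-0.62615865,  0.09707539,  0.77221838]), 'moment': array([-0.01114768, -0.00539591,  0.03868478]), 'grip_force': 0.0, 'grip_width': 85.4968547539831}
```

```bash
cat > h.py <<'E'
import numpy as np,cv2
from scipy.spatial.transform import Rotation as Ro
from station import *
def cam(n,obs=None):
    c=get_calibration(n); K=np.array([[c["fx"],0,c["cx"]],[0,c["fy"],c["cy"]],[0,0,1]])
    if n=="wrist":
        T=np.eye(4); T[:3,:3]=Ro.from_euler("xyz",obs["ee_rot"],degrees=True).as_matrix(); T[:3,3]=obs["tcp_pos"]
        W=np.linalg.inv(T@c["mount"]); R,t=W[:3,:3],W[:3,3]
    else: R,t=np.array(c["R"]),np.array(c["t"])
    return K,np.array(c["D"]),R,t
def back(px,z,C):
    K,D,R,t=C
    u=cv2.undistortPoints(np.array(px,float).reshape(-1,1,2),K,D).reshape(-1,2)
    d=np.c_[u,np.ones(len(u))]@R; o=-R.T@t
    return o+d*((z-o[2])/d[:,2])[:,None]
def proj(X,C):
    K,D,R,t=C
    return cv2.projectPoints(np.array(X,float).reshape(-1,1,3),cv2.Rodrigues(R)[0],t,K,D)[0].reshape(-1,2)
E
python3 - <<'E'
from h import *
C=cam("top")
print(back([[298,207]],58,C),back([[346,213]],77,C),back([[384,206]],26,C))
im=cv2.imread("pics/top0.png")
cv2.imwrite("pics/a.png",cv2.resize(im[150:280,230:430],None,fx=4,fy=4,interpolation=cv2.INTER_CUBIC))
E
```

```text
[[471.6455067    7.81630043  58.        ]] [[ 454.0532237  -105.57517417   77.        ]] [[ 474.85446444 -203.76924282   26.        ]]
```

View pics/a.png

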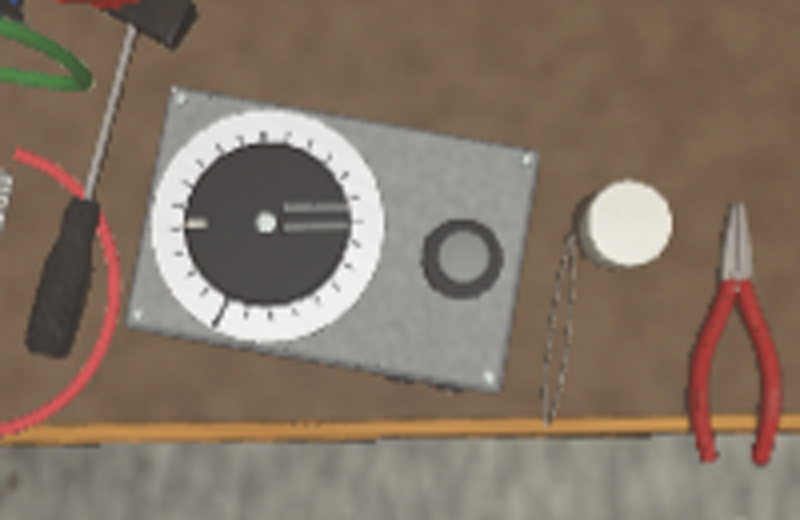

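The top view shows the dial centre at about crop (266,222), the mark pointing left at (188,223), the long line at the lower left (228,300) and the grip pointing right. The turn needed is about 1.1 rad counter-clockwise. Next I'll take a closer look with the wrist camera, fingers shut.

Run:
```python
from h import *
grip(0)
goto([471,-52,160],[180,0,90]); wait(0.3)
o=get_obs(); im=get_image("wrist"); cv2.imwrite("pics/w1.png",im[:,:,::-1])
import pickle; pickle.dump((o,im),open("w1.pkl","wb"))
for k in("dial","target_line","grip","button_top"):
    print(k,[(np.round(d["extent"]),round(d["score"],2)) for d in spot_in(k,"wrist")[:2]])
C=cam("wrist",o); print(proj([[471,8,68],[454,-105,77],[471,58,68]],C)); print(o["t"],o["tcp_pos"],o["wrist_force"],o["joint_pos"])
```

```text
dial [(array([316., 124., 123., 137.]), 0.85)]
target_line [(array([318., 118., 165., 177.]), 0.58)]
grip [(array([319., 123., 121., 132.]), 0.82), (array([316., 330.,  17.,  29.]), 0.27)]
button_top [(array([288., 252.,  29.,  26.]), 0.98)]
[[313.81928694 128.98539982]
 [295.08906967 257.14099632]
 [313.84022812  61.69969075]]
4.2917 [471.10389635 -51.68312151 160.0279182 ] [0.58975486 1.35417101 0.17169264] [-1.47556962e+01 -1.90346089e+00  1.16044591e+02  2.18940822e-03
  6.58560583e+01 -1.47934240e+01]
```

View pics/w1.png

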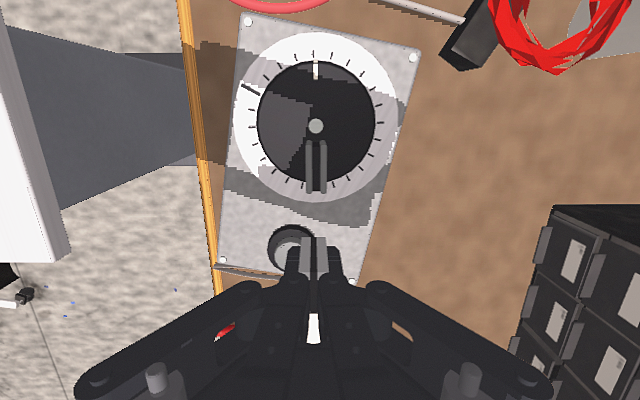

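The wrist view shows the dial cap at (316,126), the outer end of the mark at about (316,60), the long line from (260,96) to (241,84), and the grip hanging below the cap. I'll measure these from an enlarged crop.

Run:
```python
from h import *
im=cv2.imread("pics/w1.png")
cv2.imwrite("pics/b.png",cv2.resize(im[25:175,225:405],None,fx=4,fy=4,interpolation=cv2.INTER_CUBIC))
import pickle; o,_=pickle.load(open("w1.pkl","rb")); C=cam("wrist",o)
m=back([[316,60]],68,C)[0]; l=back([[260,96],[241,84]],58,C); c=back([[316,126]],68,C)[0]
r=back([[234,118],[399,118],[316,32],[316,203]],58,C); print(m,l,c,r)
```

```text
[472.63766376  59.17732203  68.        ] [[426.85945643  33.63823063  58.        ]
 [411.98003681  42.85807469  58.        ]] [472.76868497  10.3677058   68.        ] [[403.99255127  16.22758519  58.        ]
 [542.50434733  16.18564047  58.        ]
 [472.66924598  80.17947242  58.        ]
 [473.04695908 -59.54642226  58.        ]]
```

View pics/b.png

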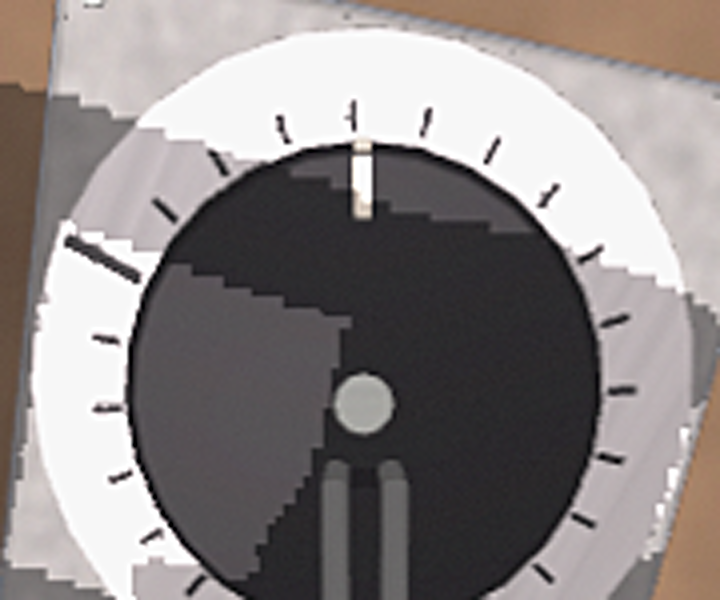

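```bash
cat >> h.py <<'E'
c0=np.array([473,10.3])
def pose(th,s,r=33,z=76):
    a=np.radians(th); e=np.array([np.cos(a),np.sin(a)]); n=np.array([-e[1],e[0]])
    return [*(c0+r*e-s*n),z],[180,0,180+th]
def st(tag):
    o=get_obs(); print(tag,round(o["t"],2),np.round(o["tcp_pos"],1),np.round(o["wrist_force"],1))
    return o
E
python3 - <<'E'
from h import *
import pickle
for th in range(-90,-25,10): assert solve_ik(*pose(th,22)) is not None
p,a=pose(-90,38,z=110); goto(p,a)
move_l(pose(-90,38)[0],speed=80); st("down")
p,a=pose(-90,24); move_l(p,a,speed=40); st("near")
for th in range(-85,-39,5):
    p,a=pose(th,24); move_l(p,a,speed=40); st(th)
o=get_obs(); im=get_image("wrist"); cv2.imwrite("pics/w2.png",im[:,:,::-1]); pickle.dump((o,im),open("w2.pkl","wb"))
C=cam("wrist",o); print(proj([[*c0,68]],C))
E
```

```text
down 5.49 [435.5 -23.   76.2] [ 0.6 -0.5 -0.1]
near 5.99 [449.3 -22.7  76.1] [ 0.4  0.1 -0.5]
-85 6.24 [451.5 -24.5  75.7] [-0.1  0.8 -0.2]
-80 6.49 [454.2 -26.2  75.6] [-1.3  1.7  0.3]
-75 6.74 [457.7 -27.7  75.6] [-1.7  0.6 -0.6]
-70 6.99 [461.4 -28.9  75.8] [-1.5 -1.6 -1. ]
-65 7.24 [465.2 -29.8  75.9] [-1.2 -1.  -0.9]
-60 7.49 [468.9 -30.4  76.1] [-1.3 -1.7  0. ]
-55 7.74 [472.6 -30.5  76.1] [-1.6 -1.3 -0.8]
-50 7.99 [476.2 -30.4  76.2] [-0.9 -1.8  0.1]
-45 8.24 [479.7 -30.   76.2] [-0.7 -1.5  0.2]
-40 8.49 [483.1 -29.3  76.1] [-0.6 -0.6  0.5]
[[356.78043048 191.239902  ]]
```

View pics/w2.png

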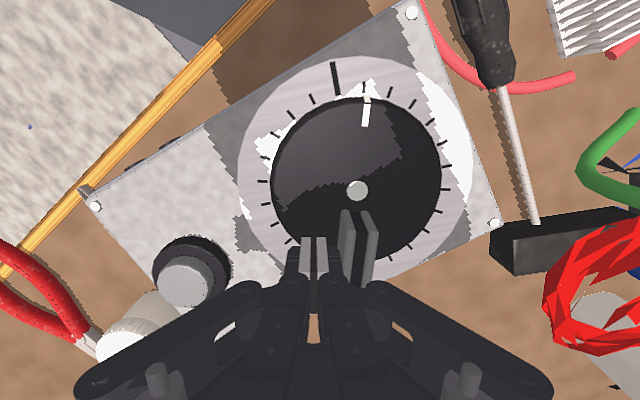

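The picture shows the dial turned: outer end of the mark at (368,97), the long line from (338,95) to (334,62), and the cap at (356,190). About 20° is still to go.

```bash
cat >> h.py <<'E'
def ang(px,z,C):
    d=back([px],z,C)[0][:2]-c0; return round(np.degrees(np.arctan2(d[1],d[0])),2),round(np.hypot(*d),1)
E
python3 - <<'E'
from h import *
import pickle
o,im=pickle.load(open("w2.pkl","rb")); C=cam("wrist",o)
print("mark",ang([368,97],68,C),ang([365,126],68,C),"line",ang([338,95],58,C),ang([334,62],58,C),"cap",back([[356.5,190.5]],68,C))
o,im=pickle.load(open("w1.pkl","rb")); C=cam("wrist",o)
print("w1 line",ang([259.75,94.75],58,C),ang([241.75,85],58,C),"mark",ang([315.75,60.5],68,C))
E
```

```text
mark (np.float64(135.93), np.float64(50.0)) (np.float64(135.56), np.float64(35.7)) line (np.float64(151.92), np.float64(52.3)) (np.float64(151.11), np.float64(68.7)) cap [[472.5540428   10.44483361  68.        ]]
w1 line (np.float64(151.77), np.float64(52.7)) (np.float64(151.86), np.float64(68.7)) mark (np.float64(90.83), np.float64(49.2))
```

Run:
```python
from h import *
import pickle
for th in (-36,-32,-28,-25.5):
    p,a=pose(th,24); move_l(p,a,speed=25)
wait(0.3); o=st("end"); im=get_image("wrist"); pickle.dump((o,im),open("w3.pkl","wb"))
C=cam("wrist",o); u,v=proj([[*c0,68]],C)[0]; print(u,v)
x0,y0=int(u)-90,int(v)-145; print(x0,y0)
cv2.imwrite("pics/w3.png",cv2.resize(im[y0:y0+150,x0:x0+180,::-1],None,fx=4,fy=4,interpolation=cv2.INTER_CUBIC))
```

```text
end 9.89 [492.6 -25.6  76.1] [ 0.5 -3.8  0.7]
357.2336189885734 191.71868809968188
267 46
```

View pics/w3.png

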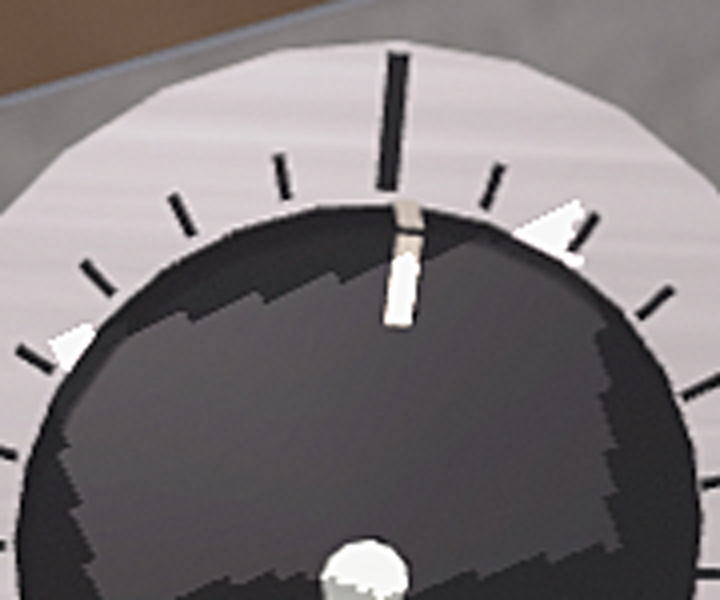

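Run:
```python
from h import *
import pickle
o,im=pickle.load(open("w3.pkl","rb")); C=cam("wrist",o)
f=lambda x,y:[267+(x-1.5)/4,46+(y-1.5)/4]
print("mark",ang(f(398,325),68,C),ang(f(410,230),68,C),[ang(f(408,203),z,C) for z in(68,64,60)],"line",ang(f(387,190),58,C),ang(f(398,52),58,C),"cap",back([f(366,578)],68,C))
```

```text
mark (np.float64(149.69), np.float64(35.6)) (np.float64(149.84), np.float64(47.4)) [(np.float64(150.64), np.float64(50.6)), (np.float64(149.81), np.float64(50.7)), (np.float64(148.98), np.float64(50.9))] line (np.float64(151.93), np.float64(52.4)) (np.float64(152.11), np.float64(69.3)) cap [[472.3534004   11.11234789  68.        ]]
```

Run:
```python
from h import *
import pickle
p,a=pose(-23.4,24); move_l(p,a,speed=15); wait(0.3); st("end")
p,a=pose(-23.4,45); move_l(p,a,speed=40)
p,a=pose(-23.4,45,z=130); move_l(p,a,speed=100); 
p,a=pose(-23.4,-10,r=53,z=130); move_l(p,a,speed=100); wait(0.2)
o=st("up"); im=get_image("wrist"); pickle.dump((o,im),open("w4.pkl","wb"))
print([(np.round(d["extent"]),round(d["score"],2)) for d in spot_in("button_top","wrist")[:2]])
C=cam("wrist",o); u,v=proj([[*c0,68]],C)[0]
x0,y0=int(u)-90,int(v)-120; print(x0,y0)
cv2.imwrite("pics/w4.png",cv2.resize(im[y0:y0+150,x0:x0+180,::-1],None,fx=4,fy=4,interpolation=cv2.INTER_CUBIC))
```

```text
end 10.49 [493.9 -24.9  76.1] [ 0.8 -3.2  0. ]
up 12.79 [525.2  -1.9 129.9] [-0.3 -0.8 -0.5]
[(array([146., 178.,  51.,  42.]), 0.62)]
210 23
```

View pics/w4.png

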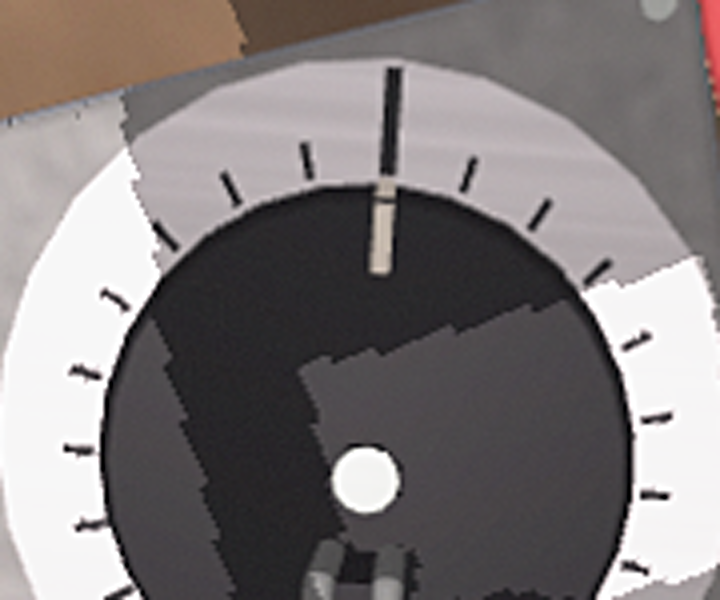

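The mark (outer end (386,182)) is now in line with the long line (inner end (388,175)). I'll check the angle and the button position, then press.

Run:
```python
from h import *
import pickle
o,im=pickle.load(open("w4.pkl","rb")); C=cam("wrist",o)
f=lambda x,y:[210+(x-1.5)/4,23+(y-1.5)/4]
print("mark",ang(f(380,272),68,C),ang(f(384,199),68,C),"line",ang(f(388,175),58,C),ang(f(394,68),58,C))
b=back([[146,178]],77,C)[0]; print("button",b, np.hypot(*(b[:2]-c0)))
w=np.array([453,-105.8])
if np.linalg.norm(b[:2]-w)<8:
    w=(w+b[:2])/2 if np.linalg.norm(b[:2]-w)<4 else w
    goto([*w,110],[180,0,90]); move_l([*w,82],speed=80); st("above")
    for z in (76,73,71.3):
        move_l([*w,z],speed=20); st(z)
    wait(0.4); st("pressed")
```

```text
mark (np.float64(151.7), np.float64(36.0)) (np.float64(151.93), np.float64(47.5)) line (np.float64(151.82), np.float64(52.4)) (np.float64(152.02), np.float64(69.1))
button [ 449.92310652 -100.94078019   77.        ] 113.60921701349437
above 14.28 [ 452.8 -105.4   81.5] [0.  0.5 0.7]
76 14.72 [ 453.6 -106.    76.5] [0.6 0.1 2. ]
73 15.03 [ 453.6 -106.    73.4] [ 0.4 -0.6  3.2]
71.3 15.28 [ 453.6 -106.    71.7] [0.9 0.9 4.8]
pressed 15.68 [ 453.6 -106.    71.6] [ 2.1 -0.7  4.6]
```

Run:
```python
from h import *
import pickle
o=get_obs(); x,y,_=o["tcp_pos"]
move_l([x,y,70.6],speed=15); wait(0.3); st("deep")
move_l([x,y,100],speed=60); move_l([x-30,y,190],speed=150); wait(0.5)
st("up"); im=get_image("top"); 
cv2.imwrite("pics/t2.png",cv2.resize(im[150:280,230:430,::-1],None,fx=4,fy=4,interpolation=cv2.INTER_CUBIC))
```

```text
deep 16.23 [ 453.6 -106.    71. ] [ 0.8 -0.1  8.2]
up 18.15 [ 423.5 -106.   189.8] [-0.5 -1.2  0.2]
```

View pics/t2.png

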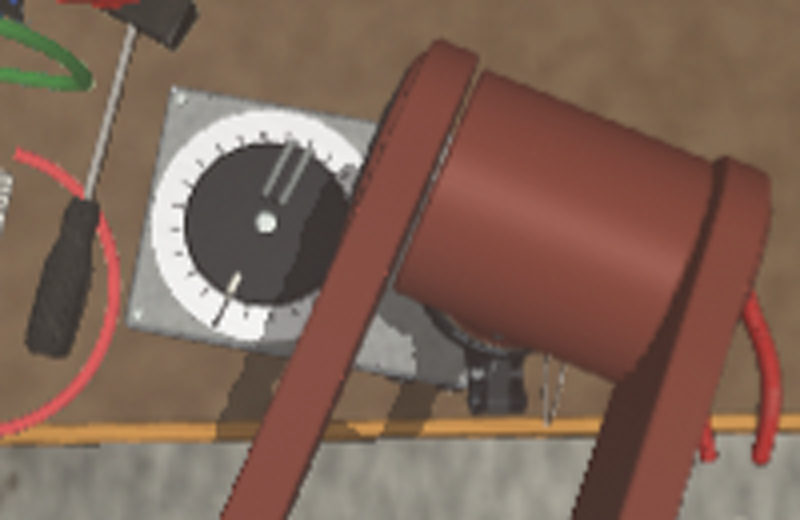

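The button bottomed out at z = 71 with 8 N on the wrist. In the top view the mark at crop (235,280) is still in line with the long line at (222,312), the visible loose things have not moved, and the arm is clear. I'll hand in.

```bash
python3 -c "
from station import *
print(sign_off())"
```

```text
the job is handed in; nothing more can be done
None
```

The dial's mark is set on the long line (within about 0.2° as measured from the wrist camera), the button was then pressed fully down and released, and the job is handed in; no verdict was returned.

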